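# Load and clamp a wooden strip in the saw jig

### The arm

A 6-joint arm with a two-finger parallel gripper is mounted at the origin on the work surface. World frame = base frame: x ahead of the robot, y to its left, z up, the work surface at z = 0. Lengths are in mm, angles in rad, forces in N, time in s.
With the tool pointing down it reaches from about 350 to 775 mm from the base axis. Payload 7.3 kg.
Tool frame: the origin (TCP) lies on the centre line of the jaws, within the pads' length; the fingertips stand 17 mm ahead of it and the grasp point (between the pads) lies 2 mm behind it; z points along the fingers, y is the line along which they close (so a half turn about z gives the same grasp; the last joint's range is limited). The gripper opens to 92 mm and grips with 3 to 60 N. Pads are 19 mm wide; open, the fingers measure 130 mm over their backs; the gripper's body (75 mm by 190 mm) begins 47 mm behind the grasp point.
Start: joints at [0.96, 0.342, 1.524, -0, 1.275, -0.146], TCP at [235.317, 469.329, 243.741] pointing down, gripper open.
Joint ranges: [-2.53, 2.53], [-0.77, 2.02], [0.04, 2.7], [-1, 4.14], [0.28, 2.66], [-3.11, 3.11]. Speed limits (rad/s): [2.57, 2.57, 3.14, 3.14, 3.14, 3.14].

### API

Orientations are given as [roll, pitch, yaw] about the fixed x, y, z axes, in that order (R = Rz(yaw) Ry(pitch) Rx(roll)).
In Python, from plant import bot gives the robot as it stands. The module is installed in compiled form; this text tells all that it offers.
- The arm moves only by the shell command python3 -m pendant 'ROWS'. ROWS is JSON, a list of rows, each a list of 3 entries, a list of its own where there are three numbers: the shift along the world's x, y, z as a fraction of full scale, then the turn, a rotation vector about the world's x, y, z as a fraction of full scale, then the opening, from -1 (shut) to 1 (fully open), so that 0 is half open. In form: [[[tx, ty, tz], [rx, ry, rz], claw], ...]. A call has exactly 10 rows; each row shifts and turns the commanded pose from where the row before left it; what a row does not reach is not made up. Full scale, the value 1, is 30 mm for a shift and 0.12 rad for a turn. A row lasts 1/12 s, in which the tool goes at most 41.7 mm and 7.16 degrees, less where a joint would pass 70% of its speed; a pose out of reach is approached as far as the arm can. A call with a number of a shift or a turn outside -1 to 1 is refused whole. A call with a gripper value outside its range is refused whole. The fingers move at their own pace and stop on an object; the grip force is fixed at half the most. Time passes only in rows, so rows that do not move let the fingers close, or fill a call up. It gives the time, the measured TCP pose, the force, the opening and the grip force at its end, in the units of the state.
- bot.get_obs(): the state, without advancing time (a new reading comes with each control period).
- bot.capture(name): name is "scene" or "side" or "wrist"; returns the picture (480x640x3 uint8, blue, green, red); there is no depth.
- bot.camera_params(name): a dict with "fovy" (degrees; the focal length in pixels is half the picture's height over the tangent of half this angle, whatever the lens; pixels are square), "cx", "cy" (the principal point, pixels), "camera_from_world" (4x4, takes a point from world to camera coordinates). Camera axes: x right, y down, z forward; pixel columns grow to the right and rows downward; lengths in mm; the calibration is good to about 2 mm. A picture is of the moment at which its call begins: read the wrist's pose just before it. camera_params takes no time and is no camera call; for the wrist camera it gives the pose at the moment of the call.
- bot.close_job(): hands the job in; it is judged then, once.
The state is a dict: "time": time; "joint_positions": joint angles; "dq": joint speeds; "tau": joint torques, N m; "tool_pos": TCP position; "tcp_rot": TCP orientation; "contact_force": force on the tool from outside, world axes, zero at the start; "moment": the same for the moment, N m; "grip_width": finger opening in mm; "finger_force": force on a finger pad.
Only numpy, scipy, OpenCV 4.12 (cv2) and the standard library are available. Lean on these libraries where they do the work, as an engineer would, in place of code of your own. Each camera call takes 0.05 s, during which the arm holds its last target. There are 200 camera calls.

### The job

Slowly press down the tab of the rocker clamp so that its pad end tips up and stays up, then slide the wooden strip along its channel under the raised pad and press it home against the end stop with about 5 N. Then push the pad end back down and press it firmly onto the strip, with about 12 N, so that the strip stays clamped against the stop. Never use more than 20 N on the stop or 25 N on the clamp or through its pad, and leave the things around the jig alone.

Things in the scene. Friction and masses are not known exactly. Their poses are not given: they have to be found in the camera images.
- jig: Fixed grey board 215 x 310 x 15 mm. Origin at table height on the channel's centre line, under the clamp pad; y along the channel towards the stop, x across it away from the clamp's post, z up. Board x -155..60, y -215..95 mm; its top (channel floor) 15 mm over the origin. Two guide bars 8 mm high, inner faces at x +-21.5 mm, y -210..75 mm.
- clamp: Steel post of the rocker clamp on the jig, axes as the jig's. Origin on the board's top at jig x -65, y 0 mm; two cheeks 62 mm high (26 mm along x, 40 over all along y). Hinge line along y, 53 mm above the origin. Carries the rocker: a steel bar 24 mm wide along x, a black tab at its -x end, a round pad end at its +x end over the channel.
- rocker (a joint): Rocker angle (rad): 0 shut (bar level, pad down), 0.55 fully open (tab at its lower limit, pad up). An over-centre spring drives it shut below 0.32, open above, and keeps it there. Straight down, opening takes about 6 N on the tab, shutting about 5 N on the pad end. The hinge is damped (0.5 N m s/rad): press at 20 to 30 mm/s, faster takes far more force.
- tab_top (a point): Centre of the top of the black tab (34 x 36 mm) at the rocker's -x end, 63 mm from the hinge line and 5 mm over it when shut: press here to open. Moves with the rocker; sinks 33 mm as it opens.
- pad_end_top (a point): Centre of the flat top of the round pad end (30 mm), 65 mm from the hinge line, 6 mm over it when shut: press here to shut. A rubber foot (18 mm) hangs under it on a screw set anew each time by up to 10 mm, unmeasured: it meets the seated strip between 0.07 and 0.25 rad, find it by feel. It passes on the push, and the spring adds 1 to 5 N. Open it clears the strip by over 14 mm; shut it blocks it.
- strip: Loose brown wooden strip 40 x 120 x 28 mm (x, y, z), about 0.1 kg, lying flat in the channel with 1.5 mm play on either side, short of the pad. Origin at the centre of its underside; y along its length, towards the stop.
- strip_nose (a point): Centre of the strip's front end face (towards the stop), 14 mm above its underside.
- strip_tail (a point): Centre of the strip's rear end face, 14 mm above its underside; push here, above the guide bars.
- stop: Fixed aluminium end stop, a block 40 x 24 x 34 mm closing the channel; origin at the centre of its underside on the channel floor, axes as the jig's; its face for the strip is 12 mm towards -y of the origin. It is set at another place along the channel every time.
- glue: Bystander: white glue bottle, 52 mm diameter, 150 mm high, standing left of the jig. Origin at the centre of its underside.
- bit_case: Bystander: green plastic case 90 x 170 x 45 mm, left of the jig beyond the bottle. Origin at the centre of its underside.
- tape_measure: Bystander: yellow tape measure 65 x 34 x 62 mm, right of the jig. Origin at the centre of its underside.
Not all that is in view belongs to the job. There is more than one size of the strip; the one meant has the size given above.

How it is judged:
By the outcome, as a careful person would: the job done as asked, in the order asked, and still so for the second after the job is handed in, with the robot touching nothing.
It also fails if it takes over 72 s, if anything falls off the work surface, if the arm or the gripper's body presses on something with over 40 N, if the wrist force passes 120 N, or if a joint passes its speed limit or range.

## Working session

There is one attempt and no reset: what is moved stays moved. The work goes in short steps, Python scripts to look and compute and a shell command to move; the robot and the scene stay as the last step left them, time stands still between calls to the robot, and variables do not carry over. Pictures are saved under pics/ and viewed, at most 10 in all, crops included, and the job is handed in when it is done.

```bash
mkdir -p pics
cat > h.py <<'E'
import numpy as np, cv2
from plant import bot
def cam(n):
    p=bot.camera_params(n); f=240/np.tan(np.radians(p["fovy"])/2); return f,p["cx"],p["cy"],np.array(p["camera_from_world"])
def ray(c,uv):
    f,cx,cy,T=c; R=T[:3,:3]; d=R.T@np.array([(uv[0]-cx)/f,(uv[1]-cy)/f,1]); return -R.T@T[:3,3], d/np.linalg.norm(d)
def onz(c,uv,z):
    o,d=ray(c,uv); return o+d*(z-o[2])/d[2]
def tri(*cu):
    A=0;b=0
    for c,uv in cu:
        o,d=ray(c,uv); P=np.eye(3)-np.outer(d,d); A=A+P; b=b+P@o
    return np.linalg.solve(A,b)
def proj(c,X):
    f,cx,cy,T=c; q=T[:3,:3]@np.array(X)+T[:3,3]; return q[0]/q[2]*f+cx,q[1]/q[2]*f+cy
E
python3 - <<'E'
from h import *
for n in("scene","side"): cv2.imwrite(f"pics/{n}.png",bot.capture(n)); f,cx,cy,T=cam(n); print(n,f,cx,cy,-T[:3,:3].T@T[:3,3],T[:3,:3].round(2).tolist())
o=bot.get_obs(); print(o["time"],o["tool_pos"],o["tcp_rot"],o["contact_force"])
E
```

```text
scene 458.49048706245566 318.1890612843975 246.70766277290565 [1154.36041449  503.16314928  628.87136796] [[-0.67, 0.75, 0.01], [0.42, 0.38, -0.82], [-0.62, -0.54, -0.57]]
side 464.17791486062055 320.3925623716342 240.8078655369526 [ 230.15166533 -870.25521157  619.54013396] [[0.93, -0.36, 0.01], [-0.17, -0.47, -0.86], [0.32, 0.8, -0.51]]
0.1 [235.11655158 469.0518927  243.12607039] [-3.14026650e+00 -2.00647278e-04  2.67680502e+00] [-0.37952219 -1.32047605 -0.34999903]
```

View pics/scene.png

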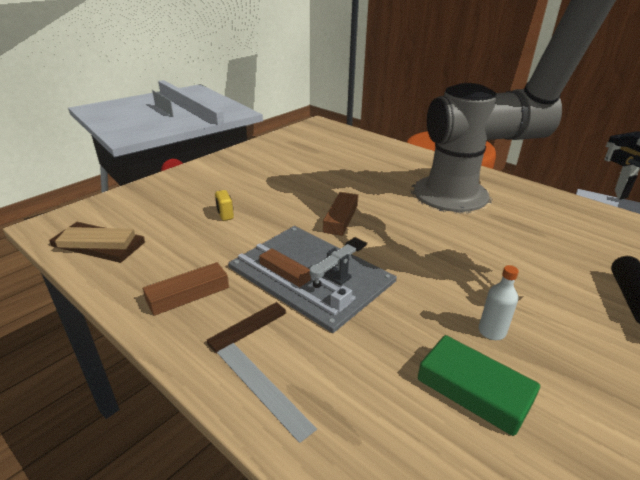

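View pics/side.png

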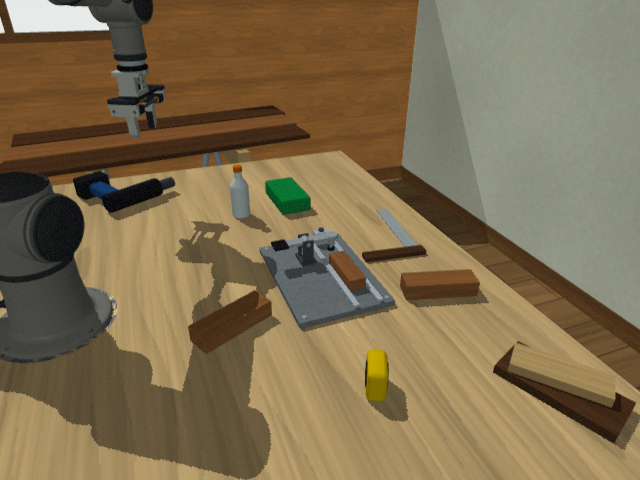

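The scene view shows the jig with corners near (294,228), (230,265), (333,324) and (395,278). The stop is at (342,297), the strip at (285,267), the tab at (357,244) and the pad at (318,280). In the side view the tab is at (280,245), the strip at (347,271), and the board spans (262,243) to (394,303). The other brown blocks lie off the jig. Next I'll enlarge the jig in both views.

Run:
```python
from h import *
a=cv2.imread("pics/scene.png")[220:330,225:400]; b=cv2.imread("pics/side.png")[220:330,255:400]
a=cv2.resize(a,None,fx=4.5,fy=4.5,interpolation=cv2.INTER_CUBIC);b=cv2.resize(b,None,fx=5,fy=5,interpolation=cv2.INTER_CUBIC)
cv2.imwrite("pics/a.png",a);cv2.imwrite("pics/b.png",b)
s,d=cam("scene"),cam("side")
for uv,uw in(((294,228),(303,326)),((230,265),(394,303)),((333,324),(345,233)),((395,278),(262,243))): print(onz(s,uv,15).round(),onz(d,uw,15).round(),tri((s,uv),(d,uw)).round())
w=cam("wrist");print(w[0],-w[3][:3,:3].T@w[3][:3,3],w[3][:3,:3].round(2).tolist())
```

```text
[ 463. -187.   15.] [ 458. -207.   15.] [ 459. -196.    8.]
[ 670. -184.   15.] [ 662. -205.   15.] [ 666. -195.    7.]
[658. 106.  15.] [686. 105.  15.] [675. 106.  21.]
[461. 114.  15.] [466. 131.  15.] [465. 118.  21.]
361.19342118651895 [159.02490649 508.0020213  383.55190594] [[0.45, 0.89, -0.0], [0.85, -0.43, 0.31], [0.28, -0.14, -0.95]]
```

View pics/a.png

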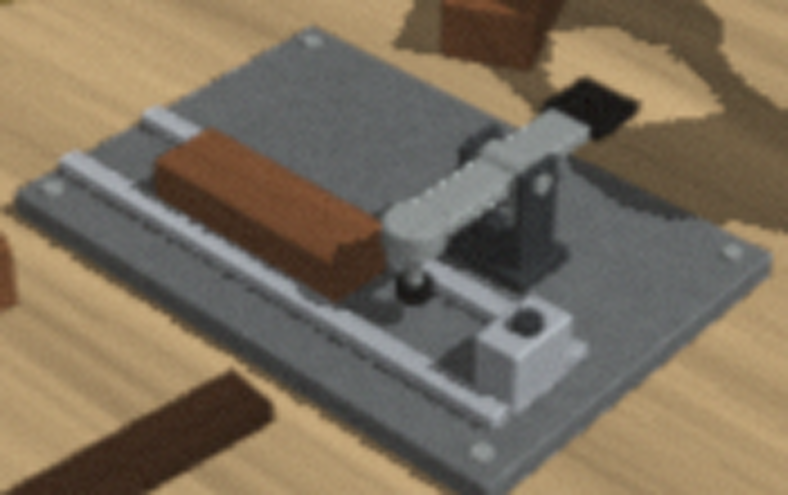

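View pics/b.png

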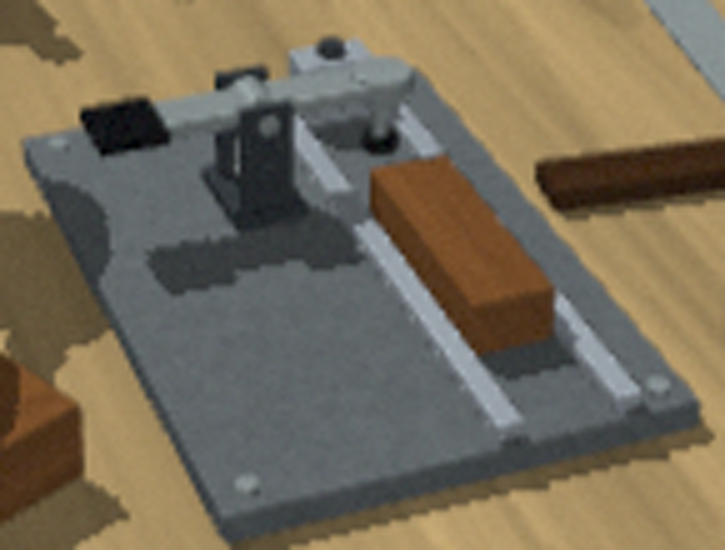

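The crops give cleaner outlines: tab centre at (593,108) in the first and (126,125) in the second, pad end at (412,222) and (390,73), plus the strip top and the stop. I'll triangulate these points.

Run:
```python
from h import *
s,d=cam("scene"),cam("side")
P=lambda a:(225+a[0]/4.5,220+a[1]/4.5); Q=lambda b:(255+b[0]/5,220+b[1]/5)
for n,a,b in(("c--",(315,27),(228,522)),("c+-",(15,192),(698,407)),("c++",(497,492),(415,68)),("c-+",(772,255),(25,143)),
 ("tab",(593,108),(126,125)),("pad",(412,220),(388,72)),("knob",(527,318),(330,46)),
 ("striptail-x",(207,128),(472,304)),("striptail+x",(155,162),(553,290)),("nose-x",(388,228),(372,172)),("nose+x",(335,264),(442,158)),("stop front-x top",(530,297),(292,65))):
  print(n,tri((s,P(a)),(d,Q(b))).round(1),onz(s,P(a),15).round(),onz(d,Q(b),15).round())
```

```text
c-- [ 454.6 -195.4   12.3] [ 455. -192.   15.] [ 455. -201.   15.]
c+- [ 666.3 -197.1   12.4] [ 667. -194.   15.] [ 665. -201.   15.]
c++ [667.4 116.   12.5] [666. 119.  15.] [668. 109.  15.]
c-+ [454.3 112.3  12.5] [455. 114.  15.] [454. 106.  15.]
tab [481.   19.9  69.3] [413. -27.  15.] [507. 105.  15.]
pad [610.5  17.9  73.1] [551. -32.  15.] [652. 110.  15.]
knob [608.   84.1  53. ] [571.  57.  15.] [634. 147.  15.]
striptail-x [ 590.1 -134.1   42.3] [ 564. -164.   15.] [607. -99.  15.]
striptail+x [ 627.3 -133.7   40.9] [ 603. -161.   15.] [ 646. -102.   15.]
nose-x [590.  -14.9  40.2] [564. -37.  15.] [607.  20.  15.]
nose+x [626.  -14.7  40.1] [601. -36.  15.] [644.  20.  15.]
stop front-x top [587.7  74.2  49.1] [558.  48.  15.] [607. 134.  15.]
```

The board is aligned with the world axes, with its origin at about (609.5, 19). The tab is at (481, 19.5, ~72), the strip tail at y≈-134 and the stop face at y≈72. I'll move above the tab at height first, closing the fingers on the way.

```bash
python3 -m pendant '[[[0.41,-0.75,0],[0,0,0.39],-1],[[0.41,-0.75,0],[0,0,0.39],-1],[[0.41,-0.75,0],[0,0,0.39],-1],[[0.41,-0.75,0],[0,0,0.39],-1],[[0.41,-0.75,0],[0,0,0.39],-1],[[0.41,-0.75,0],[0,0,0.39],-1],[[0.41,-0.75,0],[0,0,0.39],-1],[[0.41,-0.75,0],[0,0,0.39],-1],[[0.41,-0.75,0],[0,0,0.39],-1],[[0.41,-0.75,0],[0,0,0.39],-1]]'; python3 -m pendant '[[[0.41,-0.75,0],[0,0,0],-1],[[0.41,-0.75,0],[0,0,0],-1],[[0.41,-0.75,0],[0,0,0],-1],[[0.41,-0.75,0],[0,0,0],-1],[[0.41,-0.75,0],[0,0,0],-1],[[0.41,-0.75,0],[0,0,0],-1],[[0.41,-0.75,0],[0,0,0],-1],[[0.41,-0.75,0],[0,0,0],-1],[[0.41,-0.75,0],[0,0,0],-1],[[0.41,-0.75,0],[0,0,0],-1]]'
```

```text
time: 0.93
tool_pos: [358.5, 243.1, 243.5]
tcp_rot: [-3.141, -0.001, -3.136]
contact_force: [0.4, 0.5, 0.3]
grip_width: 29.3
finger_force: 0.0
time: 1.77
tool_pos: [481.5, 18.1, 243.4]
tcp_rot: [3.141, -0.001, -3.139]
contact_force: [-0.1, 0.9, -0.4]
grip_width: 0.5
finger_force: 0.0
```

Run:
```python
from h import *
w=cam("wrist"); im=bot.capture("wrist"); cv2.imwrite("pics/w1.png",im)
print((-w[3][:3,:3].T@w[3][:3,3]).round(1))
for n,X in(("tab",(481.5,19.5,72)),("pad",(609.5,19.5,74)),("tail",(608,-134,43)),("nose",(608,-15,43)),("stopface",(608,72,49))): print(n,np.round(proj(w,X)))
```

```text
[396.4  18.6 383.9]
tab [321. 219.]
pad [320. 343.]
tail [178. 324.]
nose [288. 325.]
stopface [370. 328.]
```

View pics/w1.png

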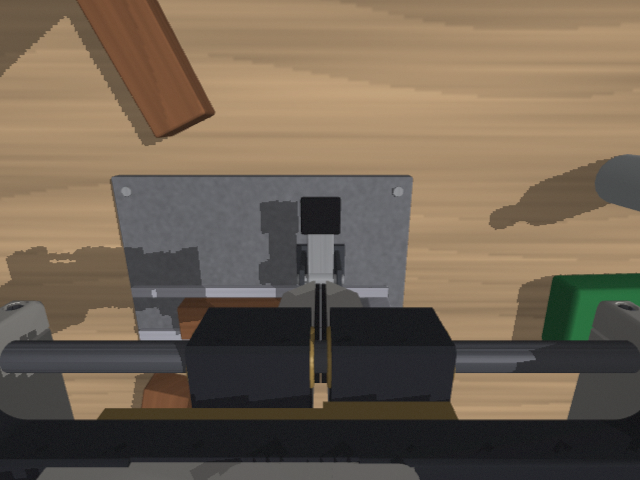

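The wrist view shows the tab at (321,216), as predicted, and the strip's tail edge at column 179, also as predicted. I'll descend to about 10 mm above the tab.

```bash
python3 -m pendant '[[[0,0.04,-0.5],[0,0,0],-1],[[0,0,-0.5],[0,0,0],-1],[[0,0,-0.5],[0,0,0],-1],[[0,0,-0.5],[0,0,0],-1],[[0,0,-0.5],[0,0,0],-1],[[0,0,-0.5],[0,0,0],-1],[[0,0,-0.5],[0,0,0],-1],[[0,0,-0.5],[0,0,0],-1],[[0,0,-0.5],[0,0,0],-1],[[0,0,-0.2],[0,0,0],-1]]'; python3 -m pendant '[[[0,0,-0.07],[0,0,0],-1],[[0,0,-0.07],[0,0,0],-1],[[0,0,-0.07],[0,0,0],-1],[[0,0,-0.07],[0,0,0],-1],[[0,0,-0.07],[0,0,0],-1],[[0,0,-0.07],[0,0,0],-1],[[0,0,-0.07],[0,0,0],-1],[[0,0,-0.07],[0,0,0],-1],[[0,0,-0.07],[0,0,0],-1],[[0,0,-0.07],[0,0,0],-1]]'
```

```text
time: 2.65
tool_pos: [480.0, 20.8, 100.8]
tcp_rot: [3.141, -0.004, -3.138]
contact_force: [-0.7, 0.1, -0.6]
grip_width: 0.2
finger_force: 0.0
time: 3.48
tool_pos: [481.5, 20.5, 82.6]
tcp_rot: [-3.142, 0.001, -3.138]
contact_force: [-3.1, 0.2, 9.7]
grip_width: 0.3
finger_force: 4.7
```

```bash
python3 -m pendant '[[[0,0,-0.06],[0,0,0],-1],[[0,0,-0.06],[0,0,0],-1],[[0,0,-0.06],[0,0,0],-1],[[0,0,-0.06],[0,0,0],-1],[[0,0,-0.06],[0,0,0],-1],[[0,0,-0.06],[0,0,0],-1],[[0,0,-0.06],[0,0,0],-1],[[0,0,-0.06],[0,0,0],-1],[[0,0,-0.06],[0,0,0],-1],[[0,0,-0.06],[0,0,0],-1]]'
```

```text
time: 4.32
tool_pos: [481.0, 20.5, 63.4]
tcp_rot: [3.141, -0.001, -3.138]
contact_force: [-0.5, -0.0, 1.3]
grip_width: 0.3
finger_force: 0.4
```

```bash
python3 -m pendant '[[[0,0,-0.05],[0,0,0],-1],[[0,0,-0.05],[0,0,0],-1],[[0,0,-0.05],[0,0,0],-1],[[0,0,0],[0,0,0],-1],[[0,0,0],[0,0,0],-1],[[0,0,0],[0,0,0],-1],[[0,0,0],[0,0,0],-1],[[0,0,0],[0,0,0],-1],[[0,0,0],[0,0,0],-1],[[0,0,0],[0,0,0],-1]]'
python3 - <<'E'
from h import *
c=cv2.resize(bot.capture("side")[210:330,255:400],None,fx=4,fy=4); cv2.imwrite("pics/s2.png",c)
E
```

```text
time: 5.15
tool_pos: [481.2, 20.6, 59.2]
tcp_rot: [3.141, -0.0, -3.138]
contact_force: [-1.3, 0.4, 1.4]
grip_width: 0.3
finger_force: 1.2
```

View pics/s2.png

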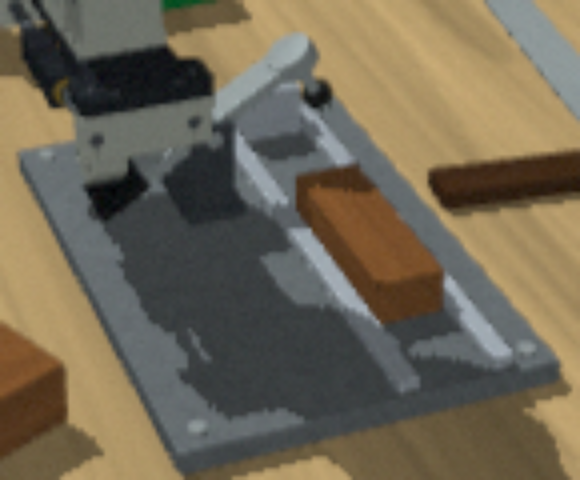

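The side crop shows the rocker open: pad end high at (300,60), foot at (318,95), strip still in place. I'll rise and go behind the strip's tail, turning 90° so the gripper body stays clear of the raised pad.

```bash
python3 -m pendant '[[[0,0,0.1],[0,0,0],-1],[[0,0,0.3],[0,0,0],-1],[[0,0,0.3],[0,0,0],-1],[[0,0,0.3],[0,0,0],-1],[[0,0,0.4],[0,0,0],-1],[[0,0,0.4],[0,0,0],-1],[[0,0,0.4],[0,0,0],-1],[[0,0,0.4],[0,0,0],-1],[[0,0,0.2],[0,0,0],-1],[[0,0,0.2],[0,0,0],-1]]'; python3 -m pendant '[[[0.21,-0.3,0],[0,0,0.65],-1],[[0.21,-0.3,0],[0,0,0.65],-1],[[0.21,-0.3,0],[0,0,0.65],-1],[[0.21,-0.3,0],[0,0,0.65],-1],[[0.21,-0.3,0],[0,0,0.65],-1],[[0.21,-0.3,0],[0,0,0.65],-1],[[0.21,-0.3,0],[0,0,0.65],-1],[[0.21,-0.3,0],[0,0,0.65],-1],[[0.21,-0.3,0],[0,0,0.65],-1],[[0.21,-0.3,0],[0,0,0.65],-1]]'; python3 -m pendant '[[[0.21,-0.3,0],[0,0,0.65],-1],[[0.21,-0.3,0],[0,0,0.65],-1],[[0.21,-0.3,0],[0,0,0.65],-1],[[0.21,-0.3,0],[0,0,0.65],-1],[[0.21,-0.3,0],[0,0,0.65],-1],[[0.21,-0.3,0],[0,0,0.65],-1],[[0.21,-0.3,0],[0,0,0.65],-1],[[0.21,-0.3,0],[0,0,0.65],-1],[[0.21,-0.3,0],[0,0,0.65],-1],[[0.21,-0.3,0],[0,0,0.65],-1]]'
python3 - <<'E'
from h import *
print(np.round(bot.get_obs()["joint_positions"],2)); w=cam("wrist"); cv2.imwrite("pics/w2.png",bot.capture("wrist"))
for n,X in(("tail-",(588,-134,43)),("tail+",(628,-134,43)),("nose",(608,-15,43)),("bar-",(588,-190,23)),("bar+",(631,-190,23))): print(n,np.round(proj(w,X)))
E
```

```text
time: 6.03
tool_pos: [481.6, 20.5, 150.5]
tcp_rot: [-3.141, 0.002, -3.138]
contact_force: [-0.3, -0.2, 0.0]
grip_width: 0.3
finger_force: 0.0
time: 6.87
tool_pos: [544.4, -69.9, 149.2]
tcp_rot: [3.141, -0.0, -2.355]
contact_force: [0.0, -0.7, -0.3]
grip_width: 0.4
finger_force: 0.0
time: 7.7
tool_pos: [620.3, -76.0, 137.9]
tcp_rot: [-3.122, -0.138, -1.722]
contact_force: [-0.0, -0.5, -0.0]
grip_width: 0.3
finger_force: 0.0
[-0.18  0.61  1.39 -0.15  1.12 -3.1 ]
tail- [357. 174.]
tail+ [298. 183.]
nose [351. 342.]
bar- [344.  93.]
bar+ [284. 103.]
```

View pics/w2.png

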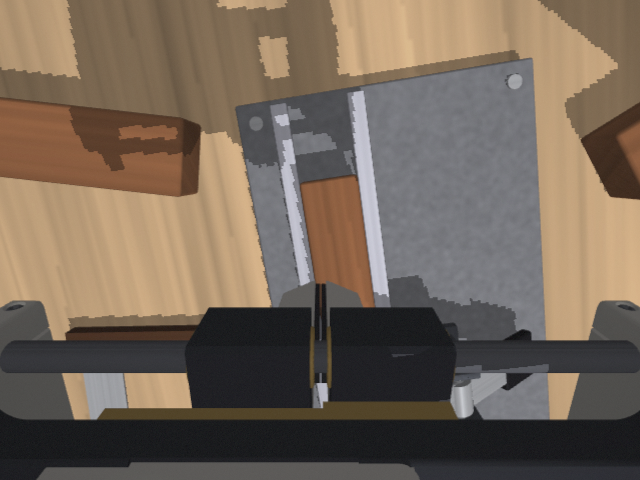

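The wrist view shows the strip tail edge between (302,184) and (357,175), exactly as predicted. However, the turn reached joint 6's limit and the tool tilted, so I'll turn back the other way and carry on to behind the tail.

```bash
python3 -m pendant '[[[0,-0.2,0.2],[0,0,-1],-1],[[0,-0.3,0.2],[0,0,-1],-1],[[0,-0.3,0],[0,0,-1],-1],[[0,-0.3,0],[0,0,-1],-1],[[0,-0.3,0],[0,0,-1],-1],[[0,-0.3,0],[0,0,-1],-1],[[0,-0.3,0],[0,0,-1],-1],[[0,-0.3,0],[0,0,-1],-1],[[0,-0.3,0],[0,0,-1],-1],[[0,-0.3,0],[0,0,-1],-1]]';  python3 -m pendant '[[[0,0,0],[0,0,-1],-1],[[0,0,0],[0,0,-1],-1],[[0,0,0],[0,0,-1],-1],[[0,0,0],[0,0,-1],-1],[[0,0,0],[0,0,-1],-1],[[0,0,0],[0,0,-1],-1],[[0,0,0],[0,0,-1],-1],[[0,0,0],[0,0,-1],-1],[[0,0,0],[0,0,-1],-1],[[0,0,0],[0,0,-1],-1]]'
python3 - <<'E'
from h import *
from scipy.spatial.transform import Rotation as R
o=bot.get_obs();print(np.round(o["joint_positions"],2),o["tcp_rot"])
r=R.from_euler("xyz",[np.pi,0,np.pi/2])*R.from_euler("xyz",o["tcp_rot"]).inv(); print(r.as_rotvec(),r.as_rotvec()/.12)
E
```

```text
time: 8.58
tool_pos: [619.3, -163.8, 149.9]
tcp_rot: [-3.124, -0.137, -2.931]
contact_force: [-0.3, 0.1, 0.3]
grip_width: 0.5
finger_force: 0.0
time: 9.42
tool_pos: [619.3, -163.5, 149.9]
tcp_rot: [-3.123, -0.138, 2.152]
contact_force: [-0.1, 0.1, -0.3]
grip_width: 0.4
finger_force: 0.0
[-0.41  0.7   1.19  0.06  1.38 -1.  ] [-3.12262844 -0.13803406  2.15239967]
[-0.12861671 -0.05853932 -0.58196031] [-1.07180589 -0.4878277  -4.84966924]
```

```bash
python3 -m pendant '[[[-0.037,0,0],[-0.107,-0.049,-0.485],-1],[[-0.037,0,0],[-0.107,-0.049,-0.485],-1],[[-0.037,0,0],[-0.107,-0.049,-0.485],-1],[[-0.037,0,0],[-0.107,-0.049,-0.485],-1],[[-0.037,0,0],[-0.107,-0.049,-0.485],-1],[[-0.037,0,0],[-0.107,-0.049,-0.485],-1],[[-0.037,0,0],[-0.107,-0.049,-0.485],-1],[[-0.037,0,0],[-0.107,-0.049,-0.485],-1],[[-0.037,0,0],[-0.107,-0.049,-0.485],-1],[[-0.037,0,0],[-0.107,-0.049,-0.485],-1]]'; python3 -m pendant '[[[0,0,-0.3],[0,0,0],-1],[[0,0,-0.4],[0,0,0],-1],[[0,0,-0.4],[0,0,0],-1],[[0,0,-0.4],[0,0,0],-1],[[0,0,-0.4],[0,0,0],-1],[[0,0,-0.4],[0,0,0],-1],[[0,0,-0.4],[0,0,0],-1],[[0,0,-0.4],[0,0,0],-1],[[0,0,-0.3],[0,0,0],-1],[[0,0,0],[0,0,0],-1]]'
```

```text
time: 10.25
tool_pos: [608.0, -163.4, 150.0]
tcp_rot: [-3.141, 0.001, 1.574]
contact_force: [-0.2, -0.1, -0.2]
grip_width: 0.5
finger_force: 0.0
time: 11.08
tool_pos: [607.3, -162.7, 45.4]
tcp_rot: [-3.137, -0.0, 1.578]
contact_force: [0.1, 0.3, 0.4]
grip_width: 0.2
finger_force: 0.0
```

```bash
python3 -m pendant '[[[0.02,0.2,-0.08],[0,0,0],-1],[[0,0.2,0],[0,0,0],-1],[[0,0.12,0],[0,0,0],-1],[[0,0.1,0],[0,0,0],-1],[[0,0.1,0],[0,0,0],-1],[[0,0.1,0],[0,0,0],-1],[[0,0.1,0],[0,0,0],-1],[[0,0.1,0],[0,0,0],-1],[[0,0.1,0],[0,0,0],-1],[[0,0.1,0],[0,0,0],-1]]';  python3 -m pendant '[[[0,0.12,0],[0,0,0],-1],[[0,0.12,0],[0,0,0],-1],[[0,0.12,0],[0,0,0],-1],[[0,0.12,0],[0,0,0],-1],[[0,0.12,0],[0,0,0],-1],[[0,0.12,0],[0,0,0],-1],[[0,0.12,0],[0,0,0],-1],[[0,0.12,0],[0,0,0],-1],[[0,0.12,0],[0,0,0],-1],[[0,0.12,0],[0,0,0],-1]]'
python3 - <<'E'
from h import *
c=cv2.resize(bot.capture("scene")[210:330,225:400],None,fx=4,fy=4); cv2.imwrite("pics/s3.png",c)
E
```

```text
time: 11.92
tool_pos: [609.1, -126.4, 45.6]
tcp_rot: [-3.141, 0.001, 1.578]
contact_force: [-0.7, -0.3, 1.6]
grip_width: 0.5
finger_force: 0.4
time: 12.75
tool_pos: [609.1, -90.3, 45.6]
tcp_rot: [-3.141, 0.001, 1.578]
contact_force: [0.3, -1.0, 0.0]
grip_width: 0.4
finger_force: 0.3
```

View pics/s3.png

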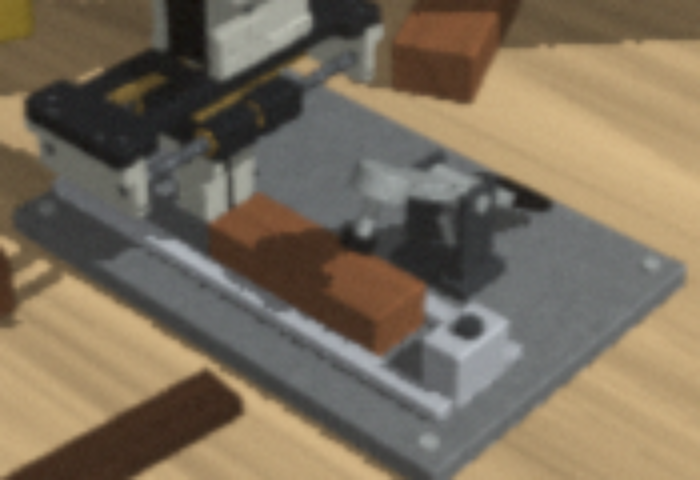

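The crop shows the strip pushed under the raised pad, with its nose near (400,315) and the stop at (465,350), still about 30 mm short. I'll continue and slow down near the stop.

```bash
python3 -m pendant '[[[0,0.1,0],[0,0,0],-1],[[0,0.1,0],[0,0,0],-1],[[0,0.1,0],[0,0,0],-1],[[0,0.1,0],[0,0,0],-1],[[0,0.1,0],[0,0,0],-1],[[0,0.1,0],[0,0,0],-1],[[0,0.1,0],[0,0,0],-1],[[0,0.05,0],[0,0,0],-1],[[0,0.04,0],[0,0,0],-1],[[0,0.04,0],[0,0,0],-1]]'; python3 -m pendant '[[[0,0.03,0],[0,0,0],-1],[[0,0.03,0],[0,0,0],-1],[[0,0.03,0],[0,0,0],-1],[[0,0.03,0],[0,0,0],-1],[[0,0.03,0],[0,0,0],-1],[[0,0.0,0],[0,0,0],-1],[[0,0,0],[0,0,0],-1],[[0,0,0],[0,0,0],-1],[[0,0,0],[0,0,0],-1],[[0,0,0],[0,0,0],-1]]'
```

```text
time: 13.63
tool_pos: [609.1, -65.6, 45.6]
tcp_rot: [-3.141, 0.001, 1.578]
contact_force: [0.2, -0.0, 0.2]
grip_width: 0.5
finger_force: 0.2
time: 14.47
tool_pos: [609.2, -61.2, 45.6]
tcp_rot: [-3.141, 0.001, 1.578]
contact_force: [0.1, 1.0, 0.6]
grip_width: 0.3
finger_force: 0.0
```

```bash
python3 -m pendant '[[[0,0.02,0],[0,0,0],-1],[[0,0.02,0],[0,0,0],-1],[[0,0.02,0],[0,0,0],-1],[[0,0.02,0],[0,0,0],-1],[[0,0,0],[0,0,0],-1],[[0,0,0],[0,0,0],-1],[[0,0,0],[0,0,0],-1],[[0,0,0],[0,0,0],-1],[[0,0,0],[0,0,0],-1],[[0,0,0],[0,0,0],-1]]'
```

```text
time: 15.3
tool_pos: [609.2, -60.3, 45.7]
tcp_rot: [-3.141, 0.003, 1.578]
contact_force: [-0.5, -7.1, 0.6]
grip_width: 0.2
finger_force: 3.4
```

```bash
python3 -m pendant '[[[0,0.02,0],[0,0,0],-1],[[0,0.02,0],[0,0,0],-1],[[0,0,0],[0,0,0],-1],[[0,0,0],[0,0,0],-1],[[0,0,0],[0,0,0],-1],[[0,0,0],[0,0,0],-1],[[0,0,0],[0,0,0],-1],[[0,0,0],[0,0,0],-1],[[0,0,0],[0,0,0],-1],[[0,0,0],[0,0,0],-1]]'
```

```text
time: 16.13
tool_pos: [609.2, -60.3, 45.8]
tcp_rot: [-3.142, 0.005, 1.578]
contact_force: [-1.3, -11.4, 0.9]
grip_width: 0.2
finger_force: 5.6
```

It's seated at the stop, but the second creep took it to 11 N. That's under the limit but more than asked, so I'll ease back to about 5 N and hold.

```bash
python3 -m pendant '[[[0,-0.03,0],[0,0,0],-1],[[0,-0.03,0],[0,0,0],-1],[[0,0,0],[0,0,0],-1],[[0,0,0],[0,0,0],-1],[[0,0,0],[0,0,0],-1],[[0,0,0],[0,0,0],-1],[[0,0,0],[0,0,0],-1],[[0,0,0],[0,0,0],-1],[[0,0,0],[0,0,0],-1],[[0,0,0],[0,0,0],-1]]'
```

```text
time: 16.97
tool_pos: [609.1, -60.3, 45.6]
tcp_rot: [-3.141, 0.003, 1.578]
contact_force: [-1.2, -6.5, -0.9]
grip_width: 0.2
finger_force: 3.2
```

About 6 N holding. I'll back off, rise, and go over the pad end.

```bash
python3 -m pendant '[[[0,-0.03,0],[0,0,0],-1],[[0,-0.07,0],[0,0,0],-1],[[0,-0.3,0],[0,0,0],-1],[[0,-0.3,0.1],[0,0,0],-1],[[0,-0.3,0.4],[0,0,0],-1],[[0,0,0.7],[0,0,0],-1],[[0,0,0.7],[0,0,0],-1],[[0,0,0.7],[0,0,0],-1],[[0,0,0.7],[0,0,0],-1],[[0,0,0.6],[0,0,0],-1]]'; python3 -m pendant '[[[-0.05,0.3,0],[0,0,0],-1],[[-0.07,0.3,0],[0,0,0],-1],[[-0.07,0.4,0],[0,0,0],-1],[[-0.07,0.4,0],[0,0,0],-1],[[-0.07,0.5,0],[0,0,0],-1],[[-0.07,0.5,0],[0,0,0],-1],[[-0.07,0.5,0],[0,0,0],-1],[[-0.07,0.4,0],[0,0,0],-1],[[-0.03,0.3,0],[0,0,0],-1],[[0,0,0],[0,0,0],-1]]'
```

```text
time: 17.8
tool_pos: [609.3, -90.2, 164.4]
tcp_rot: [3.141, 0.001, 1.577]
contact_force: [-0.4, -0.2, 0.7]
grip_width: 0.2
finger_force: 0.0
time: 18.63
tool_pos: [591.7, 20.9, 162.6]
tcp_rot: [-3.141, 0.001, 1.58]
contact_force: [0.2, -0.5, 0.6]
grip_width: 0.3
finger_force: 0.0
```

```bash
python3 - <<'E'
from h import *
a=cv2.resize(bot.capture("scene")[200:330,225:400],None,fx=3,fy=3); b=cv2.resize(bot.capture("side")[200:330,255:400],None,fx=3,fy=3); cv2.imwrite("pics/s4.png",cv2.hconcat([a[:390],b[:390]])[:,:800])
E
python3 -m pendant '[[[0,-0.04,-0.2],[0,0,0],-1],[[0,0,-0.2],[0,0,0],-1],[[0,0,-0.2],[0,0,0],-1],[[0,0,-0.1],[0,0,0],-1],[[0,0,-0.07],[0,0,0],-1],[[0,0,-0.07],[0,0,0],-1],[[0,0,-0.07],[0,0,0],-1],[[0,0,-0.07],[0,0,0],-1],[[0,0,-0.07],[0,0,0],-1],[[0,0,-0.07],[0,0,0],-1]]'
```

```text
time: 19.57
tool_pos: [592.1, 17.4, 128.9]
tcp_rot: [-3.141, 0.001, 1.578]
contact_force: [0.0, 0.5, -0.1]
grip_width: 0.3
finger_force: 0.0
```

View pics/s4.png

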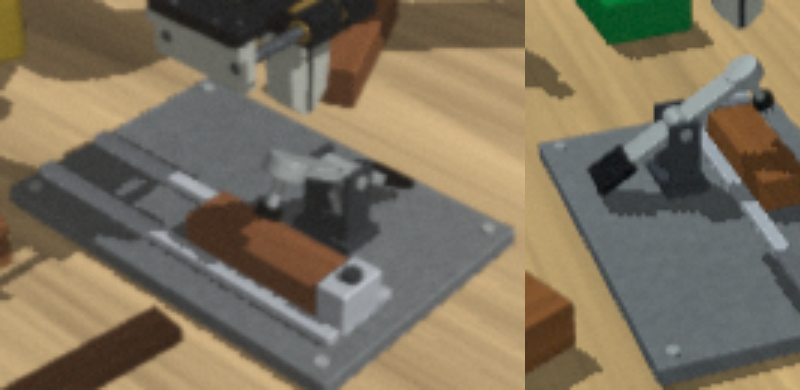

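Seated: the strip's nose meets the stop at about (318,295), and the pad end is still up at (285,165). Now I'll press down slowly.

```bash
python3 -m pendant '[[[0,0.05,-0.06],[0,0,0],-1],[[0,0,-0.06],[0,0,0],-1],[[0,0,-0.06],[0,0,0],-1],[[0,0,-0.06],[0,0,0],-1],[[0,0,-0.06],[0,0,0],-1],[[0,0,-0.06],[0,0,0],-1],[[0,0,-0.06],[0,0,0],-1],[[0,0,-0.05],[0,0,0],-1],[[0,0,-0.05],[0,0,0],-1],[[0,0,-0.05],[0,0,0],-1]]'
```

```text
time: 20.4
tool_pos: [593.3, 18.8, 113.0]
tcp_rot: [3.138, 0.002, 1.578]
contact_force: [1.6, -0.9, 3.4]
grip_width: 0.5
finger_force: 1.9
```

```bash
python3 -m pendant '[[[0,0,-0.03],[0,0,0],-1],[[0,0,-0.03],[0,0,0],-1],[[0,0,-0.03],[0,0,0],-1],[[0,0,-0.03],[0,0,0],-1],[[0,0,-0.03],[0,0,0],-1],[[0,0,-0.03],[0,0,0],-1],[[0,0,0],[0,0,0],-1],[[0,0,0],[0,0,0],-1],[[0,0,0],[0,0,0],-1],[[0,0,0],[0,0,0],-1]]'
```

```text
time: 21.23
tool_pos: [591.8, 18.9, 106.3]
tcp_rot: [-3.14, 0.001, 1.578]
contact_force: [0.2, -0.5, 0.4]
grip_width: 0.7
finger_force: 0.0
```

```bash
python3 -m pendant '[[[0,0,-0.03],[0,0,0],-1],[[0,0,-0.03],[0,0,0],-1],[[0,0,-0.03],[0,0,0],-1],[[0,0,-0.03],[0,0,0],-1],[[0,0,0],[0,0,0],-1],[[0,0,0],[0,0,0],-1],[[0,0,0],[0,0,0],-1],[[0,0,0],[0,0,0],-1],[[0,0,0],[0,0,0],-1],[[0,0,0],[0,0,0],-1]]'
```

```text
time: 22.07
tool_pos: [592.1, 18.9, 102.9]
tcp_rot: [-3.141, 0.001, 1.578]
contact_force: [0.0, -0.9, -0.1]
grip_width: 0.3
finger_force: 0.0
```

```bash
python3 -m pendant '[[[0,0,-0.02],[0,0,0],-1],[[0,0,-0.02],[0,0,0],-1],[[0,0,-0.02],[0,0,0],-1],[[0,0,-0.02],[0,0,0],-1],[[0,0,0],[0,0,0],-1],[[0,0,0],[0,0,0],-1],[[0,0,0],[0,0,0],-1],[[0,0,0],[0,0,0],-1],[[0,0,0],[0,0,0],-1],[[0,0,0],[0,0,0],-1]]'
```

```text
time: 22.9
tool_pos: [592.3, 18.9, 101.6]
tcp_rot: [3.141, 0.001, 1.578]
contact_force: [-2.3, 0.4, 7.9]
grip_width: 0.5
finger_force: 4.2
```

```bash
python3 -m pendant '[[[0,0,-0.01],[0,0,0],-1],[[0,0,-0.01],[0,0,0],-1],[[0,0,-0.01],[0,0,0],-1],[[0,0,0],[0,0,0],-1],[[0,0,0],[0,0,0],-1],[[0,0,0],[0,0,0],-1],[[0,0,0],[0,0,0],-1],[[0,0,0],[0,0,0],-1],[[0,0,0],[0,0,0],-1],[[0,0,0],[0,0,0],-1]]'
```

```text
time: 23.73
tool_pos: [592.4, 18.9, 101.4]
tcp_rot: [3.14, 0.001, 1.578]
contact_force: [-4.0, -0.5, 12.6]
grip_width: 0.3
finger_force: 6.5
```

12.6 N firm. I'll release upward and check.

```bash
python3 -m pendant '[[[0,0,0.03],[0,0,0],-1],[[0,0,0.03],[0,0,0],-1],[[0,0,0.05],[0,0,0],-1],[[0,0,0.1],[0,0,0],-1],[[0,0,0.3],[0,0,0],-1],[[0,0,0.4],[0,0,0],-1],[[0,0,0.5],[0,0,0],-1],[[0,0,0.5],[0,0,0],-1],[[0,0,0.5],[0,0,0],-1],[[0,0,0.3],[0,0,0],-1]]'
python3 - <<'E'
from h import *
a=cv2.resize(bot.capture("scene")[200:330,225:400],None,fx=3,fy=3); b=cv2.resize(bot.capture("side")[200:330,255:400],None,fx=3,fy=3); cv2.imwrite("pics/s5.png",cv2.hconcat([a[:390],b[:390]])[:,:800])
E
```

```text
time: 24.57
tool_pos: [592.7, 18.8, 183.1]
tcp_rot: [3.14, 0.001, 1.578]
contact_force: [-0.9, -0.4, 0.3]
grip_width: 0.5
finger_force: 0.0
```

View pics/s5.png

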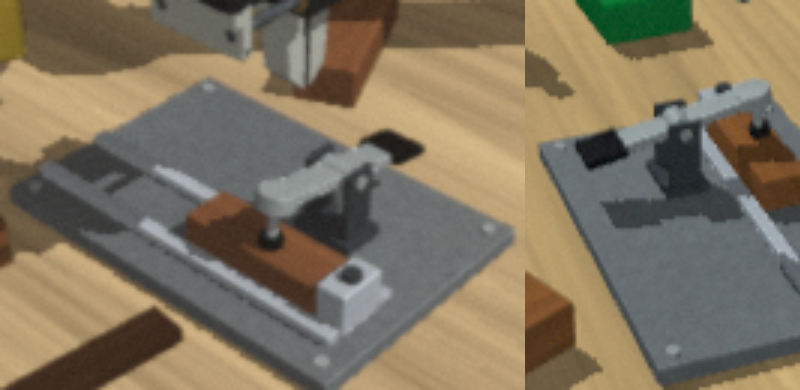

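The foot rests on the strip at (270,238), the strip still touches the stop at (318,295), and the tool is clear. I'll hand it in.

```bash
python3 -c "
from plant import bot
print(bot.close_job())"
```

```text
the job is handed in; nothing more can be done
None
```

The strip is clamped against the stop and the job is handed in at about 25 s: it was seated at about 6 N after a brief 11 N overshoot (limit 20 N), and the clamp was pressed down with 12.6 N at the tool, plus the 1–5 N its spring adds.

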